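Dry the rinsed cups and lids and set out the serving tray

TASK

Move all the rinsed steel cups and knobbed lids from the white draining tray onto the dryer's perforated deck, standing upright with the knobs of the lids up. Once they are all there, turn the dryer's timer knob clockwise to its stop and let it go so that it springs back to zero; when it is back, sort them into the black serving tray: the cups upright in the large compartment, the lids lying flat with their knobs up in the narrow one. Leave the jar and the spoon in the draining tray and do not disturb the water bottles and the mug.

Things in the scene. Friction and masses are not known exactly. Their poses are not given: they have to be found in the camera images.
- cup_a: a plain steel cup without handle, a straight cylinder 44 mm across and 52 mm tall, open at the top, wall 3 mm, about 90 g; starts upright in the draining tray; origin at the centre of its underside, z along its axis; may be absent
- cup_b: a plain steel cup without handle, a straight cylinder 44 mm across and 52 mm tall, open at the top, wall 3 mm, about 90 g; starts upright in the draining tray; origin at the centre of its underside, z along its axis; may be absent
- cup_c: a plain steel cup without handle, a straight cylinder 44 mm across and 52 mm tall, open at the top, wall 3 mm, about 90 g; starts upright in the draining tray; origin at the centre of its underside, z along its axis; may be absent
- lid_a: a steel lid: a disc 46 mm across and 6 mm thick with a straight round knob 18 mm across and 30 mm tall standing on it (36 mm tall in all), about 70 g; starts knob up in the draining tray; origin at the centre of its underside, z up through the knob; may be absent
- lid_b: a steel lid: a disc 46 mm across and 6 mm thick with a straight round knob 18 mm across and 30 mm tall standing on it (36 mm tall in all), about 70 g; starts knob up in the draining tray; origin at the centre of its underside, z up through the knob; may be absent
- drain_tray: the white plastic draining tray, fixed, 250 mm (its x) by 260 mm (its y), floor 5 mm thick, rim 18 mm high over the worktop and 6 mm thick; origin at the centre of its underside. It may stand left or right of the dryer. It holds the rinsed cups and lids, a jar and a spoon
- serving_tray: the black serving tray, fixed, same size, floor and rim as the draining tray, origin at the centre of its underside. A divider 6 mm thick and 18 mm high at its y = +40 mm splits it into a large compartment (its y from -124 to +37 mm) for cups and a narrow one (y from +43 to +124 mm) for lids; both run the length of its x, -119 to +119 mm
- dryer: the cup dryer, fixed, a grey box 300 mm (its x) by 210 mm (its y) by 55 mm high; origin at the centre of its underside. The third nearer the robot (its -x) carries the timer knob, the rest is the perforated dark deck
- deck (a point): centre of the dryer's perforated deck, on its surface, 55 mm above the worktop; the clear deck is 188 mm (x) by 198 mm (y), inside a steel lip 12 mm high; axes as the dryer's
- timer (a joint): the dryer's timer knob: 0 at rest, grows as it is turned clockwise seen from above, stop at 1.2 rad; a spring (0.16 N m/rad, about 0.2 N m at the stop) brings it back to 0 some 2 to 3 s after it is let go
- timer_grip (a point): on the timer knob's upright axis, 37 mm above the console top (the dryer top beside the deck) and 1 mm below the top of the knob. The knob is an upright bar 48 mm long (this point's x, turning with the knob), 12 mm thick (its y) and 25 mm high on a disc 48 mm across and 12 mm high
- jar: a small closed glass jar with a black cap, 44 mm across and 45 mm tall, in the draining tray; origin at the centre of its underside; stays in the draining tray
- spoon: a flat steel teaspoon 125 mm long, 5 mm high, lying along the edge of the draining tray nearest the robot; origin about the middle of its underside, x along it; stays in the draining tray
- water_a: water bottle, 60 mm across, 200 mm tall, beyond the dryer; not to be disturbed
- water_b: water bottle, as water_a; origins at the centre of the underside
- mug: white mug, 80 mm across, 90 mm tall, beyond the dryer; not to be disturbed; origin at the centre of its underside
Mind the look-alikes: they are no part of the job. Several things have the shape of the spoon; the one meant has the colours described above.

How it is judged:
On the way, in this order (a step that is already met when the one before it is completed fails the run):
1. all cups and lids stand upright on the dryer's deck (x of cup_a in the frame of deck between -0.097 and 0.097 m and y of cup_a in the frame of deck between -0.102 and 0.102 m and z of cup_a in the frame of deck between -0.005 and 0.008 m and angle between each of cup_a, cup_b, cup_c, lid_a, lid_b's own z axis and vertical below 0.15 rad and x of cup_b in the frame of deck between -0.097 and 0.097 m and y of cup_b in the frame of deck between -0.102 and 0.102 m and z of cup_b in the frame of deck between -0.005 and 0.008 m and x of cup_c in the frame of deck between -0.097 and 0.097 m and y of cup_c in the frame of deck between -0.102 and 0.102 m and z of cup_c in the frame of deck between -0.005 and 0.008 m and x of lid_a in the frame of deck between -0.097 and 0.097 m and y of lid_a in the frame of deck between -0.102 and 0.102 m and z of lid_a in the frame of deck between -0.005 and 0.008 m and x of lid_b in the frame of deck between -0.097 and 0.097 m and y of lid_b in the frame of deck between -0.102 and 0.102 m and z of lid_b in the frame of deck between -0.005 and 0.008 m and value of joint timer below 0.3 rad and contact force between the fingers and anything else below 0.5 N), for 0.2 s.
2. the timer knob is turned to its stop with all of them on the deck (x of cup_a in the frame of deck between -0.097 and 0.097 m and y of cup_a in the frame of deck between -0.102 and 0.102 m and z of cup_a in the frame of deck between -0.005 and 0.008 m and angle between each of cup_a, cup_b, cup_c, lid_a, lid_b's own z axis and vertical below 0.15 rad and x of cup_b in the frame of deck between -0.097 and 0.097 m and y of cup_b in the frame of deck between -0.102 and 0.102 m and z of cup_b in the frame of deck between -0.005 and 0.008 m and x of cup_c in the frame of deck between -0.097 and 0.097 m and y of cup_c in the frame of deck between -0.102 and 0.102 m and z of cup_c in the frame of deck between -0.005 and 0.008 m and x of lid_a in the frame of deck between -0.097 and 0.097 m and y of lid_a in the frame of deck between -0.102 and 0.102 m and z of lid_a in the frame of deck between -0.005 and 0.008 m and x of lid_b in the frame of deck between -0.097 and 0.097 m and y of lid_b in the frame of deck between -0.102 and 0.102 m and z of lid_b in the frame of deck between -0.005 and 0.008 m and value of joint timer above 1.1 rad), for 0.1 s.
3. the knob has been let go and has sprung back with all of them still on the deck (x of cup_a in the frame of deck between -0.097 and 0.097 m and y of cup_a in the frame of deck between -0.102 and 0.102 m and z of cup_a in the frame of deck between -0.005 and 0.008 m and angle between each of cup_a, cup_b, cup_c, lid_a, lid_b's own z axis and vertical below 0.15 rad and x of cup_b in the frame of deck between -0.097 and 0.097 m and y of cup_b in the frame of deck between -0.102 and 0.102 m and z of cup_b in the frame of deck between -0.005 and 0.008 m and x of cup_c in the frame of deck between -0.097 and 0.097 m and y of cup_c in the frame of deck between -0.102 and 0.102 m and z of cup_c in the frame of deck between -0.005 and 0.008 m and x of lid_a in the frame of deck between -0.097 and 0.097 m and y of lid_a in the frame of deck between -0.102 and 0.102 m and z of lid_a in the frame of deck between -0.005 and 0.008 m and x of lid_b in the frame of deck between -0.097 and 0.097 m and y of lid_b in the frame of deck between -0.102 and 0.102 m and z of lid_b in the frame of deck between -0.005 and 0.008 m and value of joint timer below 0.12 rad), for 0.1 s.
At the end, for the whole second after the job is handed in: Every cup stands upright (within 0.15 rad) on the floor of the serving tray's large compartment and every lid lies flat, knob up, on the floor of its narrow compartment, all at rest; the jar and the spoon are still in the draining tray; the timer knob is back within 0.12 rad of zero (x of cup_a in the frame of serving_tray between -0.125 and 0.125 m and y of cup_a in the frame of serving_tray between -0.13 and 0.04 m and z of cup_a in the frame of serving_tray between 0 and 0.012 m and angle between each of cup_a, cup_b, cup_c, lid_a, lid_b's own z axis and vertical below 0.15 rad and linear speed of each of cup_a, cup_b, cup_c, lid_a, lid_b below 0.03 m/s and x of cup_b in the frame of serving_tray between -0.125 and 0.125 m and y of cup_b in the frame of serving_tray between -0.13 and 0.04 m and z of cup_b in the frame of serving_tray between 0 and 0.012 m and x of cup_c in the frame of serving_tray between -0.125 and 0.125 m and y of cup_c in the frame of serving_tray between -0.13 and 0.04 m and z of cup_c in the frame of serving_tray between 0 and 0.012 m and x of lid_a in the frame of serving_tray between -0.125 and 0.125 m and y of lid_a in the frame of serving_tray between 0.04 and 0.13 m and z of lid_a in the frame of serving_tray between 0 and 0.012 m and x of lid_b in the frame of serving_tray between -0.125 and 0.125 m and y of lid_b in the frame of serving_tray between 0.04 and 0.13 m and z of lid_b in the frame of serving_tray between 0 and 0.012 m and x of jar in the frame of drain_tray between -0.13 and 0.13 m and y of jar in the frame of drain_tray between -0.135 and 0.135 m and z of jar in the frame of drain_tray between -0.01 and 0.06 m and x of spoon in the frame of drain_tray between -0.13 and 0.13 m and y of spoon in the frame of drain_tray between -0.135 and 0.135 m and z of spoon in the frame of drain_tray between -0.01 and 0.06 m and value of joint timer below 0.12 rad); the robot touches nothing.
It fails at once if a water bottle or the mug moved by more than 40 mm (distance of any of water_a, water_b, mug from where it was at the start of the episode above 0.04 m).
Of cup_a, cup_b, cup_c, lid_a, lid_b only 3 to 4 are there at a start; the rules pass over those that are not, and their reading is None.
At some moment in a run one of cup_a, cup_b, cup_c, lid_a, lid_b may be knocked a few centimetres aside while the robot is not near it.
It also fails if it takes over 210 s, if anything falls off the work surface, if the arm or the gripper's body presses on something with over 40 N, if the wrist force passes 120 N, or if a joint passes its speed limit or range.

ROBOT

A 6-joint arm with a two-finger parallel gripper is mounted at the origin on the work surface. World frame = base frame: x ahead of the robot, y to its left, z up, the work surface at z = 0. Lengths are in m, angles in rad, forces in N, time in s.
With the tool pointing down it reaches from about 0.3 to 0.85 m from the base axis. Payload 5.4 kg.
Tool frame: the origin (TCP) lies midway between the tips of the shut fingers; the grasp point (between the pads) lies 19 mm behind it; z points along the fingers, y is the line along which they close (so a half turn about z gives the same grasp; the last joint's range is limited). The gripper opens to 85 mm and grips with 20 to 120 N. Pads are 22 mm wide; open, the fingers measure 114 mm over their backs; the gripper's body (76 mm by 85 mm) begins 54 mm behind the grasp point. The pads swing forward as they close: fully open they stand 13 mm farther back than shut.
Start: joints at [1.058, 0.158, 1.597, -0, 1.386, -0.21], TCP at [0.171, 0.549, 0.231] pointing down, gripper open.
Joint ranges: [-2.91, 2.91], [-0.94, 2.29], [0.18, 2.7], [-1.29, 4.43], [0.17, 2.64], [-3, 3]. Speed limits (rad/s): [2.57, 2.57, 3.14, 3.14, 3.14, 3.14].

INTERFACE

Orientations are given as a unit quaternion [x, y, z, w].
In Python, from cell import sensors, capture, robot, recognise, cut_out, spot_point gives the robot as it stands. The module is installed in compiled form; this text tells all that it offers.
- The arm moves only by the tool apply_moves, never from a script. Its argument "targets" is a list that holds one entry, the list of rows, each a list of 4 numbers: the shift along the tool's x, y, z in mm, then the turn about the tool's z in degrees. A call has 1 to 12 rows; each row is the pose to reach, as a shift and turn from the pose commanded when the call began, along the tool's axes at that moment; what a row does not reach only later rows make up. A row lasts 1/10 s, in which the tool goes at most 50 mm and 8.59 degrees, less where a joint would pass 70% of its speed; a pose out of reach is approached as far as the arm can. A call with a gripper value outside its range is refused whole. "gripper" is the finger opening in mm, from 0 to 85.4, set as the call begins (left out, the last holds). The fingers move at their own pace and stop on an object; "squeeze" is the grip in N (left out, the last holds). Time passes only in rows, so rows that repeat a pose let the fingers close. It gives the time, the measured TCP pose, the force, the opening and the grip force at its end, in the units of the state.
- sensors.get_obs(): the state, without advancing time (a new reading comes with each control period).
- capture(name): name is "side" or "top" or "wrist"; returns a dict with "color" (400x640x3 uint8, red, green, blue), "z_map" (400x640 float32, m along the optical axis (not along the pixel's ray), 0 where there is no reading), "mtx" (3x3 intrinsics, pixels), "rvec" (rotation vector, rad) and "tvec" (3), from world to camera coordinates, as OpenCV has them; the wrist camera has in their place "T_tool_cam" (4x4, takes a point from camera to tool coordinates, whose origin is the TCP and whose axes are the flange's). Camera axes: x right, y down, z forward; pixel columns grow to the right and rows downward; lengths in m; the calibration is good to about 2 mm. A picture is of the moment at which its call begins: read the wrist's pose just before it.
- robot.hand_in(): hands the job in; it is judged then, once.
Trained networks look in a picture, given as the dict that the camera call returned (one of the last four; its "shot" number tells which), for a name from the list of things; names that differ only in an ending like _2 or _b are one class to them, and where a whole thing is asked for, a point or a joint stands for the part that bears it (a point fixed in the world has none). Each returns a list of dicts, best first, with "conf" (0 to 1); they miss things now and then, are a little off and sometimes report something else, mostly with a low value. They report only what shows in the picture. A call takes as long as a camera call. They do not tell look-alikes from the thing itself.
- recognise(picture, target): "xy" ([column, row] in pixels, amid what is visible of it).
- cut_out(picture, target): "mask" (400x640 bool, what is visible of it) and "xy" ([column, row] in pixels, amid what is visible of it).
- spot_point(picture, target): "xy" ([column, row] in pixels: a listed point, or the origin of a listed thing).
The state is a dict: "time": time; "joint_positions": joint angles; "qvel": joint speeds; "joint_torque": joint torques, N m; "eef_pos": TCP position; "eef_rot": TCP orientation; "wrist_force": force on the tool from outside, world axes, zero at the start; "torque": the same for the moment, N m; "grip_width": finger opening in m; "finger_force": force on a finger pad.
Only numpy, scipy, OpenCV 4.12 (cv2) and the standard library are available. Lean on these libraries where they do the work, as an engineer would, in place of code of your own. Each camera call takes 0.05 s, during which the arm holds its last target. There are 200 camera calls.

## Working session

There is one attempt and no reset: what is moved stays moved. The work goes in short steps, Python scripts to look and compute and a tool call to move; the robot and the scene stay as the last step left them, time stands still between calls to the robot, and variables do not carry over. Pictures are saved under pics/ and viewed, at most 14 in all, crops included, and the job is handed in when it is done.

Besides the shell and the picture viewer there is one more tool, called after "Request:" in YAML: its name, and indented under it one key for each argument. apply_moves: Moves the arm, as the interface text tells. Its arguments: {"type":"object","properties":{"targets":{"type":"array","items":{"type":"array","items":{"type":"array","items":{"type":"number"}}}},"gripper":{"type":"number"},"squeeze":{"type":"number"}},"required":["targets"]}

```bash
mkdir -p pics
cat > h.py <<'E'
import numpy as np, cv2
from scipy.spatial.transform import Rotation as R
from cell import sensors, capture, robot, recognise, cut_out, spot_point
def cam(name):
    o=sensors.get_obs(); p=capture(name)
    if 'rvec' in p:
        M=cv2.Rodrigues(np.array(p['rvec'],float))[0]; t=np.array(p['tvec'],float).ravel()
        p['Rwc']=M.T; p['o']=-M.T@t
    else:
        T=np.array(p['T_tool_cam']); Rt=R.from_quat(o['eef_rot']).as_matrix()
        p['Rwc']=Rt@T[:3,:3]; p['o']=Rt@T[:3,3]+np.array(o['eef_pos'])
    return p
def cloud(p):
    v,u=np.mgrid[0:400,0:640]; z=p['z_map']
    K=p['mtx']; c=np.stack([(u-K[0][2])/K[0][0]*z,(v-K[1][2])/K[1][1]*z,z],-1)
    w=c@p['Rwc'].T+p['o']; w[z<=0]=np.nan
    return w
def onplane(p,xy,h):
    K=np.array(p['mtx']); d=p['Rwc']@np.linalg.solve(K,np.array([xy[0],xy[1],1.]))
    return p['o']+d*(h-p['o'][2])/d[2]
def save(p,n): cv2.imwrite('pics/'+n,p['color'][:,:,::-1])
E
python3 - <<'E'
from h import *
o=sensors.get_obs(); print(o)
for n in('top','side'):
    p=cam(n); save(p,n+'0.png'); W=cloud(p)
    for t in ['cup_a','lid_a','jar','spoon','drain_tray','serving_tray','dryer','timer','mug','water_a']:
        for r in cut_out(p,t):
            if r['conf']<.3: continue
            m=r['mask']; q=W[m]; q=q[~np.isnan(q[:,0])]
            print(n,t,round(r['conf'],2),np.round(r['xy']),m.sum(),np.round(np.nanmedian(q,0),3),np.round(np.percentile(q,2,axis=0),3),np.round(np.percentile(q,98,axis=0),3))
    for t in ['deck','timer_grip','dryer','drain_tray','serving_tray']:
        for r in spot_point(p,t): print(n,'pt',t,round(r['conf'],2),np.round(r['xy']),np.round(W[int(r['xy'][1]),int(r['xy'][0])],3))
E
```

```text
{'time': 0.0, 'joint_positions': array([ 1.05788240e+00,  1.59058885e-01,  1.59826749e+00, -3.72540703e-05,
        1.38622023e+00, -2.10120172e-01]), 'qvel': array([-0.00063192, -0.00073603, -0.00030984, -0.00196054, -0.00019298,
        0.00034981]), 'joint_torque': array([-2.19983922e-03, -3.95990360e+01, -3.31434953e+01, -3.37974161e-04,
        8.29218538e-03, -8.36743538e-06]), 'eef_pos': array([0.17118736, 0.54827282, 0.23029373]), 'eef_rot': array([ 1.50815709e-01,  9.88561413e-01, -9.20303609e-04, -3.28427340e-04]), 'wrist_force': array([0.61455781, 0.37391622, 0.57430091]), 'torque': array([-0.00067646,  0.00569336, -0.05678685]), 'finger_force': 0.0, 'grip_width': 0.08538151543391947}
top cup_a 0.58 [198. 173.] 250 [0.596 0.433 0.024] [0.574 0.408 0.005] [0.615 0.449 0.059]
top cup_a 0.46 [255. 173.] 209 [0.597 0.267 0.015] [0.575 0.244 0.005] [0.616 0.284 0.059]
top cup_a 0.46 [225. 232.] 146 [0.433 0.351 0.008] [0.421 0.272 0.002] [0.441 0.391 0.015]
top lid_a 0.57 [262. 210.] 209 [0.494 0.251 0.011] [0.471 0.232 0.002] [0.514 0.274 0.043]
top jar 0.61 [231. 169.] 183 [0
[... 2879 characters left out ...]
228. 190.] 1099 [0.782 0.104 0.06 ] [0.748 0.044 0.005] [0.853 0.123 0.092]
side mug 0.58 [346. 182.] 280 [0.471 0.005 0.073] [ 0.448 -0.057  0.055] [0.504 0.023 0.095]
side water_a 0.79 [279. 131.] 768 [ 0.731 -0.191  0.105] [ 0.708 -0.216  0.025] [ 0.762 -0.177  0.201]
side water_a 0.63 [249. 154.] 972 [ 0.774 -0.048  0.099] [ 0.752 -0.079  0.005] [ 0.806 -0.034  0.201]
side pt deck 0.6 [298. 177.] [ 0.623 -0.022  0.056]
side pt deck 0.28 [256. 178.] [ 0.764 -0.039  0.025]
side pt timer_grip 0.66 [348. 176.] [ 0.465 -0.003  0.093]
side pt dryer 0.93 [314. 196.] [nan nan nan]
side pt drain_tray 0.82 [284. 282.] [0.537 0.353 0.006]
side pt serving_tray 0.57 [353. 151.] [ 0.512 -0.294  0.013]
```

View pics/top0.png

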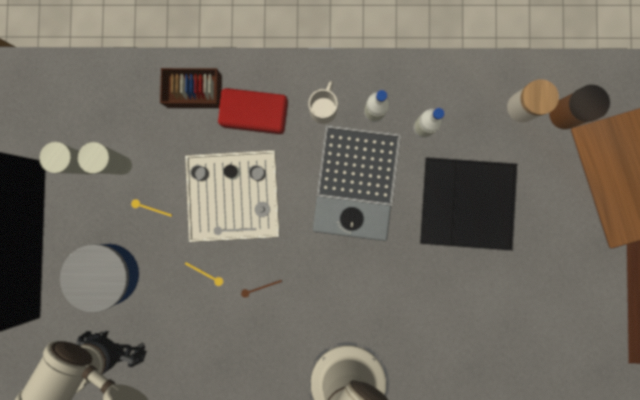

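View pics/side0.png

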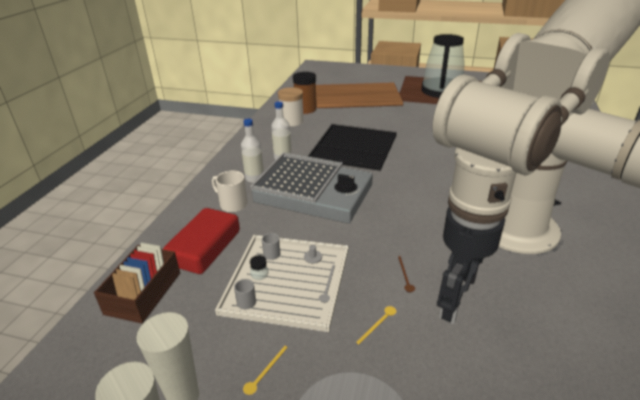

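The top view shows two cups at (199,173) and (257,173), the jar between them, the lid at (262,210) and the spoon at row 230. The serving tray's divider is at column 456, towards world +y. Two cups and one lid are present.

```bash
cat >> h.py <<'E'
def pts(W,c,r,z0,z1):
    q=W.reshape(-1,3); q=q[~np.isnan(q[:,0])]
    return q[(np.hypot(q[:,0]-c[0],q[:,1]-c[1])<r)&(q[:,2]>z0)&(q[:,2]<z1)]
def mv(p,yaw=None):
    "tool shift mm to world p (TCP), turn deg to get tool y at world yaw"
    o=sensors.get_obs(); M=R.from_quat(o['eef_rot']).as_matrix()
    s=(M.T@(np.array(p)-o['eef_pos']))*1000
    ty=np.degrees(np.arctan2(M[1,1],M[0,1])); t=0
    if yaw is not None: t=-((yaw-ty+90)%180-90)
    return np.round(s,1),round(t,1),'tool y yaw',round(ty,1)
E
python3 - <<'E'
from h import *
for n in('top','side'):
    p=cam(n); W=cloud(p)
    for nm,c,z0,z1 in [('cup1',(.596,.43),.052,.065),('cup2',(.596,.267),.052,.065),('lidknob',(.494,.251),.036,.05),('jar',(.597,.335),.045,.06)]:
        q=pts(W,c,.035,z0,z1); print(n,nm,len(q),np.round((q.min(0)+q.max(0))/2,4),np.round(cv2.minEnclosingCircle(q[:,:2].astype(np.float32)),4) if 0 else np.round(q.mean(0),4))
    q=pts(W,(.468,-.005),.04,.082,.11)
    u,s,vt=np.linalg.svd(q[:,:2]-q[:,:2].mean(0)); print(n,'bar',len(q),q.mean(0).round(4),np.degrees(np.arctan2(vt[0,1],vt[0,0])),s/np.sqrt(len(q)))
    for t in('dryer','serving_tray','drain_tray'):
        m=cut_out(p,t)[0]['mask']; q=W[m]; q=q[~np.isnan(q[:,0])]
        q=q[(q[:,2]>.045)] if t=='dryer' else q
        print(n,t,cv2.minAreaRect((q[:,:2]*1000).astype(np.float32)))
    print(mv((.596,.433,.1),90))
E
```

```text
top cup1 44 [0.5955 0.4289 0.0579] [0.5944 0.4301 0.0566]
top cup2 45 [0.5972 0.2648 0.0562] [0.5971 0.265  0.0563]
top lidknob 28 [0.4936 0.2514 0.0396] [0.4936 0.251  0.0398]
top jar 146 [0.6012 0.3381 0.0511] [0.5999 0.3385 0.0493]
top bar 80 [ 0.4691 -0.0052  0.0917] 173.06470599046673 [0.01367472 0.00347997]
top dryer ((569.2973022460938, -17.46642303466797), (210.29942321777344, 300.38720703125), 83.21334075927734)
top serving_tray ((517.0901489257812, -341.27056884765625), (262.4725646972656, 253.74021911621094), 86.34370422363281)
top drain_tray ((574.0821533203125, -21.370376586914062), (223.1224822998047, 317.72369384765625), 82.52962493896484)
(array([-439.8,   16.1,  131.3]), np.float64(-17.3), 'tool y yaw', np.float64(72.7))
side cup1 130 [0.5974 0.4348 0.0571] [0.5975 0.4344 0.0564]
side cup2 100 [0.5989 0.2693 0.0565] [0.599  0.2702 0.0563]
side lidknob 40 [0.4956 0.2573 0.0399] [0.4954 0.2581 0.0408]
side jar 185 [0.6008 0.344  0.0502] [0.6009 0.3465 0.0506]
side bar 97 [0.4702 0.0021 0.0902] 173.87644381291946 [0.01415181 0.00386877]
side dryer ((570.8782958984375, -11.089981079101562), (215.1831512451172, 301.3611145019531), 83.41394805908203)
side serving_tray ((526.2503051757812, -309.9808654785156), (404.62615966796875, 264.61444091796875), 86.8914566040039)
side drain_tray ((538.0875244140625, 342.2634582519531), (262.6210632324219, 267.74273681640625), 3.777920961380005)
(array([-439.7,   16.1,  131.3]), np.float64(-17.4), 'tool y yaw', np.float64(72.6))
```

Request:
apply_moves:
  targets:
    - [[-48,2,10,-4],[-96,4,20,-8],[-144,6,30,-12],[-192,8,40,-16],[-240,10,50,-17.3],[-288,12,60,-17.3],[-336,14,70,-17.3],[-384,15,80,-17.3],[-425,16,90,-17.3],[-440,16,100,-17.3],[-440,16,100,-17.3],[-440,16,100,-17.3]]
  gripper: 66
  squeeze: 35

```text
time: 3.2
eef_pos: [0.5956, 0.433, 0.1309]
eef_rot: [0.001, 1.0, -0.0, -0.001]
wrist_force: [0.1, -0.3, -0.4]
grip_width: 0.0661
finger_force: 0.0
```

Run:
```python
from h import *
p=cam('wrist'); save(p,'w1.png'); W=cloud(p)
q=pts(W,(.596,.432),.04,.052,.07); print(len(q),q.min(0),q.max(0),((q.min(0)+q.max(0))/2).round(4))
o=sensors.get_obs(); print(o['eef_pos'],o['joint_positions'],o['grip_width'],p['T_tool_cam'])
print(mv((.596,.432,.02),90))
```

```text
875 [0.57406277 0.41054816 0.05201457] [0.61786397 0.45294259 0.05887528] [0.596  0.4317 0.0554]
[0.59539582 0.43357562 0.13168771] [ 4.65725335e-01  6.49557527e-01  1.15788014e+00  4.14686900e-04
  1.33422506e+00 -1.10511397e+00] 0.06645911781979866 [[ 6.56221688e-04 -9.47038911e-01 -3.21118158e-01  8.25981857e-02]
 [ 9.99999722e-01  7.34915853e-04 -1.23855977e-04 -2.10046908e-04]
 [ 3.53291255e-04 -3.21117987e-01  9.47039130e-01 -1.42727462e-01]
 [ 0.00000000e+00  0.00000000e+00  0.00000000e+00  1.00000000e+00]]
(array([ -0.6,  -1.6, 111.7]), np.float64(-0.0), 'tool y yaw', np.float64(90.0))
```

View pics/w1.png

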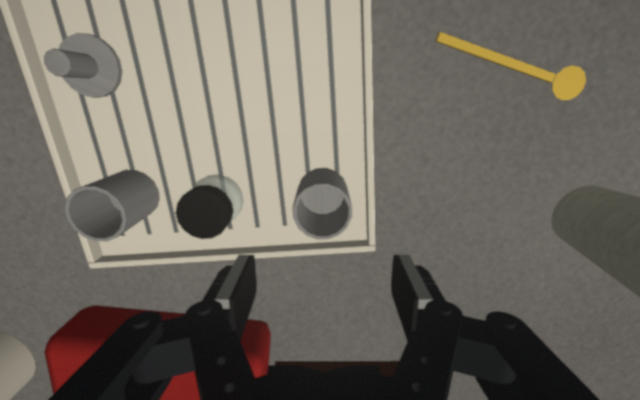

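The wrist view has the cup at (322,205), centred between the fingers.

Request:
apply_moves:
  targets:
    - [[-0.5,-1.5,40,0],[-0.5,-1.5,80,0],[-0.5,-1.5,105,0],[-0.5,-1.5,111,0],[-0.5,-1.5,111,0],[-0.5,-1.5,111,0]]

```text
time: 3.85
eef_pos: [0.5979, 0.4327, 0.0233]
eef_rot: [0.0, 1.0, 0.001, 0.002]
wrist_force: [-0.2, -0.2, 0.9]
grip_width: 0.0663
finger_force: 0.0
```

Request:
apply_moves:
  targets:
    - [[0,0,0,0],[0,0,0,0],[0,0,0,0],[0,0,0,0],[0,0,0,0],[0,0,0,0],[0,0,0,0]]
  gripper: 30

```text
time: 4.55
eef_pos: [0.5983, 0.4322, 0.0232]
eef_rot: [0.0, 1.0, 0.001, 0.002]
wrist_force: [-0.4, -0.1, 7.0]
grip_width: 0.0434
finger_force: 36.2
```

Request:
apply_moves:
  targets:
    - [[0,0,-20,0],[0,0,-60,0],[0,0,-100,0],[0,0,-130,0],[0,0,-140,0],[0,0,-140,0]]

```text
time: 5.15
eef_pos: [0.5978, 0.4319, 0.1632]
eef_rot: [0.0, 1.0, 0.001, 0.002]
wrist_force: [-0.6, -0.0, -1.3]
grip_width: 0.0442
finger_force: 36.0
```

Request:
apply_moves:
  targets:
    - [[-3,-40,0,8],[-5,-85,0,16],[-8,-130,0,24],[-10,-175,0,32],[-12,-220,0,40],[-15,-265,0,48],[-18,-310,0,56],[-20,-355,0,64],[-22,-400,0,72],[-25,-445,0,80],[-25,-490,0,88],[-25,-513,0,90]]

```text
time: 6.35
eef_pos: [0.6194, -0.0849, 0.1574]
eef_rot: [0.71, 0.704, -0.001, -0.002]
wrist_force: [-0.6, 0.4, -1.2]
grip_width: 0.044
finger_force: 36.1
```

Request:
apply_moves:
  targets:
    - [[0,0,0,0],[0,0,0,0],[0,0,0,0],[0,0,0,0]]

```text
time: 6.75
eef_pos: [0.621, -0.0801, 0.1596]
eef_rot: [0.707, 0.708, -0.0, -0.001]
wrist_force: [-0.0, 0.4, -1.5]
grip_width: 0.0437
finger_force: 36.1
```

Run:
```python
from h import *
print(mv((.623,-.081,.0745),0), sensors.get_obs()['joint_positions'])
```

```text
(array([-0.9,  2.1, 85.1]), np.float64(0.1), 'tool y yaw', np.float64(0.1)) [-3.21129985e-01  3.48431938e-01  1.51512485e+00  1.95721128e-04
  1.27927565e+00 -3.22335570e-01]
```

Request:
apply_moves:
  targets:
    - [[-1,2,40,0],[-1,2,70,0],[-1,2,80,0],[-1,2,84,0],[-1,2,85,0],[-1,2,85,0],[-1,2,85,0]]

```text
time: 7.45
eef_pos: [0.6245, -0.0829, 0.0771]
eef_rot: [0.707, 0.707, 0.001, 0.001]
wrist_force: [-0.6, 0.4, -1.0]
grip_width: 0.0439
finger_force: 36.1
```

Request:
apply_moves:
  targets:
    - [[0,0,0,0],[0,0,0,0],[0,0,0,0],[0,0,0,0],[0,0,0,0]]
  gripper: 66

```text
time: 7.95
eef_pos: [0.6233, -0.0826, 0.0753]
eef_rot: [0.707, 0.707, 0.0, 0.0]
wrist_force: [1.5, 0.1, -0.1]
grip_width: 0.0659
finger_force: 0.0
```

Request:
apply_moves:
  targets:
    - [[0,0,-15,0],[0,0,-50,0],[0,0,-90,0],[0,0,-100,0],[0,0,-100,0]]

```text
time: 8.45
eef_pos: [0.6251, -0.0832, 0.1792]
eef_rot: [0.707, 0.707, 0.001, 0.003]
wrist_force: [-0.1, 0.2, -0.0]
grip_width: 0.066
finger_force: 0.0
```

Run:
```python
from h import *
p=cam('top'); W=cloud(p)
for c,z0,z1 in[((.5965,.267),.052,.065),((.494,.2545),.036,.05),((.623,-.081),.095,.12)]:
    q=pts(W,c,.05,z0,z1); print(len(q), q.mean(0) if len(q) else 0)
print(mv((.598,.267,.16),90))
p=cam('wrist'); W=cloud(p); q=pts(W,(.623,-.081),.05,.095,.12); print(len(q), (q.min(0)+q.max(0))/2,q.min(0),q.max(0))
```

```text
49 [0.59704834 0.26608217 0.05597211]
30 [0.49378329 0.25077512 0.04078162]
16 [ 0.60680312 -0.0727554   0.10477123]
(array([349.8, -26.1,  16.3]), np.float64(89.9), 'tool y yaw', np.float64(-0.1))
1288 [ 0.62440424 -0.08092794  0.10197536] [ 0.60285283 -0.10282388  0.09500966] [ 0.64595564 -0.05903201  0.10894105]
```

Request:
apply_moves:
  targets:
    - [[30,-2,0,-8],[65,-5,0,-16],[100,-8,0,-24],[135,-11,0,-32],[170,-14,0,-40],[205,-17,0,-48],[240,-20,0,-56],[275,-23,0,-64],[310,-26,0,-72],[335,-26,0,-80],[349,-26,0,-88],[350,-26,0,-90]]

```text
time: 9.75
eef_pos: [0.5957, 0.2692, 0.1725]
eef_rot: [-0.003, 1.0, -0.0, -0.002]
wrist_force: [0.4, -0.6, 0.3]
grip_width: 0.0655
finger_force: 0.0
```

Request:
apply_moves:
  targets:
    - [[0,0,10,0],[0,0,40,0],[0,0,60,0],[0,0,60,0]]

```text
time: 10.15
eef_pos: [0.5937, 0.2659, 0.1091]
eef_rot: [0.001, 1.0, -0.001, -0.005]
wrist_force: [0.1, 0.7, -0.2]
grip_width: 0.0664
finger_force: 0.0
```

Run:
```python
from h import *
p=cam('wrist'); W=cloud(p); q=pts(W,(.598,.267),.04,.052,.065); print(len(q), (q.min(0)+q.max(0))/2,q.min(0),q.max(0))
c=(q.min(0)+q.max(0))/2
print(mv((c[0],c[1],.0225),90))
```

```text
1081 [0.59740842 0.26660599 0.05567802] [0.57560871 0.24520126 0.05201284] [0.61920813 0.28801072 0.05934319]
(array([-2.6,  0.4, 89.3]), np.float64(-0.1), 'tool y yaw', np.float64(89.9))
```

Request:
apply_moves:
  targets:
    - [[-1,0,40,0],[-2,0,70,0],[-2,0,86,0],[-2,0,86,0],[-2,0,86,0]]

```text
time: 10.7
eef_pos: [0.6006, 0.2675, 0.0308]
eef_rot: [0.001, 1.0, 0.0, 0.001]
wrist_force: [-0.1, 1.6, -0.3]
grip_width: 0.0657
finger_force: 0.0
```

Request:
apply_moves:
  targets:
    - [[0,0,0,0],[0,0,0,0],[0,0,0,0],[0,0,0,0],[0,0,0,0],[0,0,0,0],[0,0,0,0]]
  gripper: 30

```text
time: 11.4
eef_pos: [0.6015, 0.2678, 0.032]
eef_rot: [0.0, 1.0, 0.0, 0.002]
wrist_force: [0.3, -1.0, 6.6]
grip_width: 0.0428
finger_force: 36.2
```

Request:
apply_moves:
  targets:
    - [[0,0,-20,0],[0,0,-60,0],[0,0,-100,0],[0,0,-130,0],[0,0,-140,0],[0,0,-140,0]]

```text
time: 12.0
eef_pos: [0.6006, 0.2677, 0.1712]
eef_rot: [0.0, 1.0, 0.0, 0.002]
wrist_force: [-0.7, -0.2, -0.6]
grip_width: 0.043
finger_force: 36.0
```

Run:
```python
from h import *
print(mv((.637,.038,.16),0))
```

```text
(array([ -36.6, -229.7,   11.1]), np.float64(90.0), 'tool y yaw', np.float64(90.0))
```

Request:
apply_moves:
  targets:
    - [[-3,-10,0,8],[-5,-30,0,16],[-8,-50,0,24],[-10,-75,0,32],[-12,-100,0,40],[-15,-125,0,48],[-18,-150,0,56],[-22,-175,0,64],[-28,-200,0,72],[-33,-220,0,80],[-36,-229,0,88],[-36,-229,0,90]]

```text
time: 13.2
eef_pos: [0.6341, 0.0368, 0.1659]
eef_rot: [0.709, 0.705, -0.002, -0.002]
wrist_force: [0.3, 0.8, -1.1]
grip_width: 0.0431
finger_force: 36.0
```

Request:
apply_moves:
  targets:
    - [[0,0,10,0],[0,0,30,0],[0,0,40,0],[0,0,40,0],[0,0,40,0],[0,0,40,0]]

```text
time: 13.8
eef_pos: [0.6359, 0.0384, 0.1301]
eef_rot: [0.707, 0.707, 0.0, 0.001]
wrist_force: [0.1, -0.3, -0.6]
grip_width: 0.043
finger_force: 36.0
```

Run:
```python
from h import *
print(mv((.637,.038,.083),0),sensors.get_obs()['grip_width'])
p=cam('side'); save(p,'s2.png')
```

```text
(array([-0.4,  1. , 47.1]), np.float64(-0.0), 'tool y yaw', np.float64(-0.0)) 0.04296251759288586
```

View pics/s2.png

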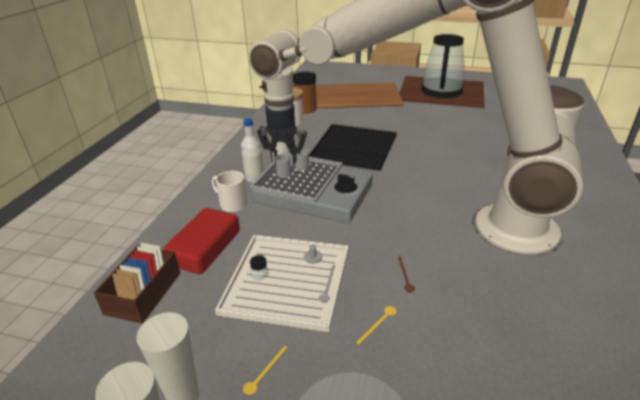

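The cup is held at about (283,163) above the deck. The other cup stands at (300,162).

Request:
apply_moves:
  targets:
    - [[0,1,20,0],[0,1,35,0],[0,1,42,0],[0,1,46,0],[0,1,46,0],[0,1,46,0]]

```text
time: 14.45
eef_pos: [0.6369, 0.0383, 0.084]
eef_rot: [0.707, 0.707, 0.0, 0.0]
wrist_force: [-1.2, 0.3, -0.4]
grip_width: 0.0426
finger_force: 36.0
```

Run:
```python
from h import *
print(mv((.637,.038,.082),0),sensors.get_obs()['wrist_force'])
```

```text
(array([-0.3,  0.1,  2. ]), np.float64(-0.0), 'tool y yaw', np.float64(-0.0)) [-1.18337131  0.33804052 -0.36523826]
```

Request:
apply_moves:
  targets:
    - [[0,0,2,0],[0,0,2,0],[0,0,2,0]]

```text
time: 14.75
eef_pos: [0.6371, 0.0383, 0.0821]
eef_rot: [0.707, 0.707, 0.001, 0.001]
wrist_force: [1.3, 0.9, 1.4]
grip_width: 0.0428
finger_force: 36.2
```

Request:
apply_moves:
  targets:
    - [[0,0,0,0],[0,0,0,0],[0,0,0,0],[0,0,0,0],[0,0,0,0]]
  gripper: 66

```text
time: 15.25
eef_pos: [0.6363, 0.0383, 0.0812]
eef_rot: [0.707, 0.707, -0.0, -0.0]
wrist_force: [0.3, 0.1, 0.5]
grip_width: 0.0662
finger_force: 0.0
```

Request:
apply_moves:
  targets:
    - [[0,0,-15,0],[0,0,-50,0],[0,0,-75,0],[0,0,-75,0],[0,0,-75,0]]

```text
time: 15.75
eef_pos: [0.637, 0.0383, 0.1578]
eef_rot: [0.707, 0.707, 0.001, 0.001]
wrist_force: [0.3, 0.2, -0.1]
grip_width: 0.0661
finger_force: 0.0
```

Run:
```python
from h import *
p=cam('wrist'); W=cloud(p); q=pts(W,(.637,.038),.05,.095,.12); print(len(q), (q.min(0)+q.max(0))/2,q.min(0),q.max(0))
print(mv((.4945,.2535,.11),0))
```

```text
1525 [0.63742237 0.04252458 0.10196603] [0.61600154 0.02084442 0.09504255] [0.65884321 0.06420473 0.10888951]
(array([ 215. , -141.7,   46.3]), np.float64(-0.0), 'tool y yaw', np.float64(-0.0))
```

Request:
apply_moves:
  targets:
    - [[35,-20,0,0],[70,-45,0,0],[105,-70,0,0],[140,-95,0,0],[175,-118,0,0],[205,-136,10,0],[215,-142,30,0],[215,-142,46,0],[215,-142,46,0],[215,-142,46,0]]
  gripper: 45

```text
time: 16.8
eef_pos: [0.4939, 0.2531, 0.1095]
eef_rot: [0.707, 0.707, -0.001, -0.001]
wrist_force: [0.9, 0.7, 0.2]
grip_width: 0.0451
finger_force: 0.0
```

Run:
```python
from h import *
p=cam('wrist'); save(p,'w3.png'); W=cloud(p); q=pts(W,(.4945,.2535),.035,.034,.05); print(len(q), (q.min(0)+q.max(0))/2,q.min(0),q.max(0))
q=pts(W,(.4945,.2535),.035,.009,.05); print(len(q), (q.min(0)+q.max(0))/2,q.min(0),q.max(0))
print(mv((.4945,.2535,.016),0))
```

```text
499 [0.49437302 0.25355903 0.03841992] [0.48570608 0.24487021 0.03404631] [0.50303996 0.26224785 0.04279353]
2422 [0.49433945 0.25339225 0.02589795] [0.47191409 0.23063691 0.00900236] [0.51676481 0.2761476  0.04279353]
(array([ 0.3, -0.2, 94.4]), np.float64(-0.1), 'tool y yaw', np.float64(-0.1))
```

View pics/w3.png

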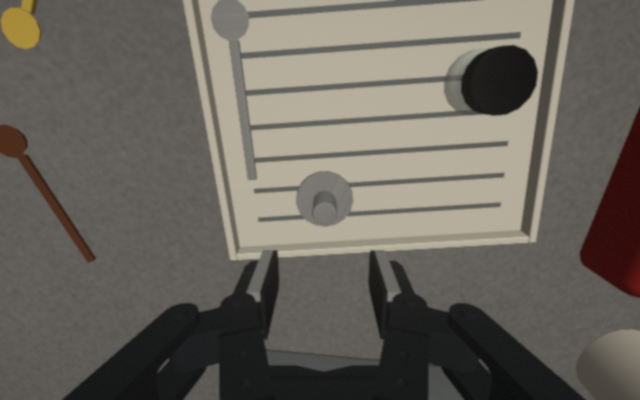

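The lid's knob at (324,205) is centred between the fingers.

Request:
apply_moves:
  targets:
    - [[0,0,40,0],[0,0,75,0],[0,0,88,0],[0,0,92,0],[0,0,92,0],[0,0,92,0],[0,0,92,0]]

```text
time: 17.55
eef_pos: [0.4961, 0.2539, 0.0201]
eef_rot: [0.707, 0.707, 0.001, 0.001]
wrist_force: [-0.0, 0.3, -0.3]
grip_width: 0.0452
finger_force: 0.0
```

Request:
apply_moves:
  targets:
    - [[0,0,0,0],[0,0,0,0],[0,0,0,0],[0,0,0,0],[0,0,0,0],[0,0,0,0],[0,0,0,0]]
  gripper: 8

```text
time: 18.25
eef_pos: [0.4952, 0.2537, 0.0191]
eef_rot: [0.707, 0.707, 0.001, 0.0]
wrist_force: [-1.1, -0.5, 5.5]
grip_width: 0.0164
finger_force: 34.3
```

Request:
apply_moves:
  targets:
    - [[0,0,-20,0],[0,0,-60,0],[0,0,-100,0],[0,0,-140,0],[0,0,-160,0],[0,0,-160,0]]

```text
time: 18.85
eef_pos: [0.4967, 0.2541, 0.1819]
eef_rot: [0.707, 0.707, 0.003, 0.002]
wrist_force: [0.4, -0.6, 0.0]
grip_width: 0.0166
finger_force: 34.3
```

Run:
```python
from h import *
print(mv((.578,-.015,.17),0))
```

```text
(array([-269.1,   81.4,   12. ]), np.float64(-0.0), 'tool y yaw', np.float64(-0.0))
```

Request:
apply_moves:
  targets:
    - [[-30,8,0,0],[-70,20,0,0],[-110,32,0,0],[-150,45,0,0],[-190,57,0,0],[-230,70,0,0],[-260,79,0,0],[-269,81,10,0],[-269,81,40,0],[-269,81,60,0],[-269,81,60,0],[-269,81,60,0]]

```text
time: 20.05
eef_pos: [0.5743, -0.0147, 0.117]
eef_rot: [0.707, 0.707, -0.001, -0.001]
wrist_force: [0.5, -0.4, -0.4]
grip_width: 0.0166
finger_force: 34.3
```

Run:
```python
from h import *
print(mv((.578,-.015,.0705),0))
```

```text
(array([-0.4,  3.9, 46.5]), np.float64(-0.0), 'tool y yaw', np.float64(-0.0))
```

Request:
apply_moves:
  targets:
    - [[0,3,20,0],[0,3,36,0],[0,3,42,0],[0,3,45,0],[0,3,45,0],[0,3,45,0]]

```text
time: 20.65
eef_pos: [0.5789, -0.0157, 0.0741]
eef_rot: [0.707, 0.707, 0.0, 0.001]
wrist_force: [-0.2, 0.1, -1.1]
grip_width: 0.0164
finger_force: 34.3
```

Run:
```python
from h import *
print(mv((.578,-.015,.0695),0),sensors.get_obs()['wrist_force'])
```

```text
(array([ 0.7, -0.9,  4.6]), np.float64(-0.0), 'tool y yaw', np.float64(-0.0)) [-0.17563956  0.11163634 -1.10083368]
```

Lower the last 4 mm, release, rise, then check the whole deck.

Request:
apply_moves:
  targets:
    - [[0,0,2,0],[0,0,4,0],[0,0,4,0],[0,0,4,0]]

```text
time: 21.05
eef_pos: [0.5783, -0.0156, 0.0693]
eef_rot: [0.707, 0.707, -0.0, -0.0]
wrist_force: [0.4, 0.4, -0.7]
grip_width: 0.017
finger_force: 34.3
```

Request:
apply_moves:
  targets:
    - [[0,0,0,0],[0,0,0,0],[0,0,0,0],[0,0,0,0],[0,0,0,0]]
  gripper: 45

```text
time: 21.55
eef_pos: [0.5784, -0.0156, 0.0694]
eef_rot: [0.707, 0.707, 0.0, 0.0]
wrist_force: [-0.2, -0.2, 0.1]
grip_width: 0.045
finger_force: 0.0
```

Request:
apply_moves:
  targets:
    - [[0,0,-15,0],[0,0,-50,0],[0,0,-90,0],[10,-60,-110,0],[14,-110,-110,0],[14,-110,-110,0],[14,-110,-110,0]]

```text
time: 22.25
eef_pos: [0.4671, -0.0011, 0.1804]
eef_rot: [0.707, 0.707, 0.0, 0.001]
wrist_force: [0.2, -0.7, -0.2]
grip_width: 0.0449
finger_force: 0.0
```

Run:
```python
from h import *
p=cam('wrist'); save(p,'w4.png'); W=cloud(p)
for c,z0,z1 in[((.624,-.081),.1,.12),((.637,.04),.1,.12),((.578,-.015),.085,.12)]:
    q=pts(W,c,.04,z0,z1); print(len(q), ((q.min(0)+q.max(0))/2).round(4) if len(q) else 0)
q=pts(W,(.47,-.002),.03,.085,.1); print(len(q))
if len(q):
    print(cv2.minAreaRect((q[:,:2]*1000).astype(np.float32)),q[:,2].max())
print(mv((.4705,-.002,.12),90-6.7), sensors.get_obs()['joint_positions'])
```

```text
1202 [ 0.624  -0.0808  0.1046]
1675 [0.6369 0.0421 0.1045]
436 [ 0.578  -0.0154  0.089 ]
1049
((470.2636413574219, -3.7448081970214844), (12.61868667602539, 47.695491790771484), 83.07018280029297) 0.09506588992853629
(array([-0.4,  1.7, 60.6]), np.float64(-83.4), 'tool y yaw', np.float64(-0.1)) [-2.62078270e-01 -7.95135297e-02  1.94507592e+00  2.18851351e-05
  1.27331089e+00 -2.61128222e-01]
```

View pics/w4.png

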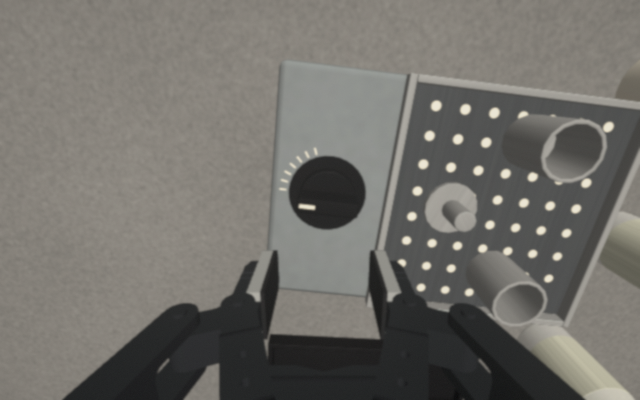

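Everything stands on the deck: cups at (572,150) and (519,300), lid at (458,213). The timer bar is at (327,195), with its pointer at rest.

Request:
apply_moves:
  targets:
    - [[0,1,0,-8],[0,2,0,-16],[0,2,0,-24],[-1,2,0,-32],[-1,2,0,-40],[-1,2,0,-48],[-1,2,0,-56],[-1,2,0,-64],[-1,2,10,-72],[-1,2,30,-80],[-1,2,50,-83],[-1,2,60,-83]]

```text
time: 23.5
eef_pos: [0.4708, -0.0026, 0.1182]
eef_rot: [0.062, 0.998, 0.0, -0.001]
wrist_force: [-0.4, -0.2, -1.4]
grip_width: 0.045
finger_force: 0.0
```

Request:
apply_moves:
  targets:
    - [[0,0,0,0],[0,0,0,0],[0,0,0,0]]

```text
time: 23.8
eef_pos: [0.4715, -0.0028, 0.1205]
eef_rot: [0.062, 0.998, -0.0, 0.001]
wrist_force: [0.5, 0.6, 0.1]
grip_width: 0.0451
finger_force: 0.0
```

Run:
```python
from h import *
print(mv((.4703,-.003,.073),83.1), sensors.get_obs()['eef_pos'])
```

```text
(array([ 1.3, -0.3, 47.5]), np.float64(-0.2), 'tool y yaw', np.float64(82.9)) [ 0.47148143 -0.00279072  0.12054097]
```

Request:
apply_moves:
  targets:
    - [[1,0,20,0],[1,0,38,0],[1,0,45,0],[1,0,47,0],[1,0,47,0],[1,0,47,0]]

```text
time: 24.4
eef_pos: [0.4702, -0.0026, 0.0734]
eef_rot: [0.061, 0.998, -0.0, 0.001]
wrist_force: [0.1, -0.2, 0.0]
grip_width: 0.0455
finger_force: 0.0
```

Request:
apply_moves:
  targets:
    - [[0,0,0,0],[0,0,0,0],[0,0,0,0],[0,0,0,0],[0,0,0,0],[0,0,0,0],[0,0,0,0]]
  gripper: 4
  squeeze: 60

```text
time: 25.1
eef_pos: [0.4696, -0.0035, 0.0731]
eef_rot: [0.061, 0.998, -0.001, 0.0]
wrist_force: [-2.5, -4.2, 4.4]
grip_width: 0.0106
finger_force: 60.6
```

Request:
apply_moves:
  targets:
    - [[0,0,0,8],[0,0,0,16],[0,0,0,24],[0,0,0,32],[0,0,0,40],[0,0,0,48],[0,0,0,56],[0,0,0,62],[0,0,0,66],[0,0,0,69],[0,0,0,70],[0,0,0,70]]

```text
time: 26.3
eef_pos: [0.4701, -0.0032, 0.0731]
eef_rot: [0.622, 0.783, -0.0, 0.001]
wrist_force: [-1.9, -5.1, 5.5]
grip_width: 0.0107
finger_force: 61.4
```

Request:
apply_moves:
  targets:
    - [[0,0,0,0],[0,0,0,0],[0,0,0,0]]

```text
time: 26.6
eef_pos: [0.4701, -0.0032, 0.0731]
eef_rot: [0.622, 0.783, -0.0, 0.001]
wrist_force: [-0.8, -5.5, 5.9]
grip_width: 0.0106
finger_force: 61.4
```

Run:
```python
from h import *
o=sensors.get_obs(); print(o['torque'],o['joint_positions'],mv((.4703,-.003,.073),83.1-68.75))
p=cam('top'); W=cloud(p); save(p,'t5.png'); im=p['color'][140:260,300:420]; cv2.imwrite('pics/t5c.png',cv2.resize(im[:,:,::-1],(480,480)))
```

```text
[-0.7893173   0.13135373  0.70206531] [-2.63714177e-01  7.96169481e-02  2.02216169e+00 -1.57759352e-03
  1.03795182e+00 -4.90900865e-01] (array([0.1, 0.2, 0.1]), np.float64(-1.3), 'tool y yaw', np.float64(13.1))
```

View pics/t5c.png

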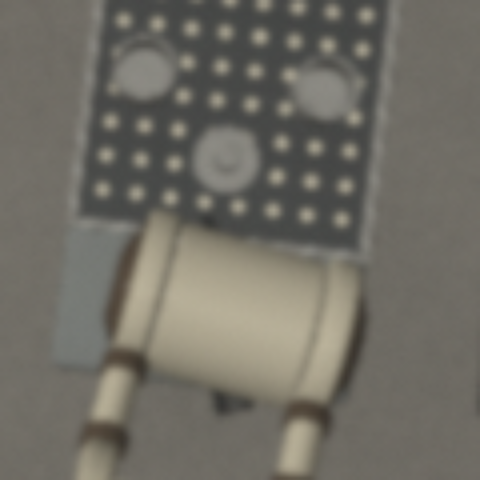

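The three objects are in place, and the 0.7 N m wrist moment means the knob is at its stop. Release it.

Request:
apply_moves:
  targets:
    - [[0,0,0,0],[0,0,0,0],[0,0,0,0],[0,0,0,0]]
  gripper: 70
  squeeze: 35

```text
time: 27.05
eef_pos: [0.469, -0.002, 0.0719]
eef_rot: [0.623, 0.782, 0.0, -0.001]
wrist_force: [0.3, -0.4, -0.2]
grip_width: 0.0686
finger_force: 0.0
```

Request:
apply_moves:
  targets:
    - [[0,0,-15,0],[0,0,-50,0],[0,0,-90,0],[0,0,-107,0],[0,0,-107,0],[0,0,-107,0],[0,0,-107,0],[0,0,-107,0],[0,0,-107,0],[0,0,-107,0],[0,0,-107,0],[0,0,-107,0]]

```text
time: 28.25
eef_pos: [0.4694, -0.0024, 0.1792]
eef_rot: [0.623, 0.782, 0.0, -0.0]
wrist_force: [0.6, -0.5, -0.0]
grip_width: 0.07
finger_force: 0.0
```

Request:
apply_moves:
  targets:
    - [[0,0,0,2],[0,0,0,7],[0,0,0,13],[0,0,0,13],[0,0,0,13],[0,0,0,13],[0,0,0,13],[0,0,0,13],[0,0,0,13],[0,0,0,13],[0,0,0,13],[0,0,0,13]]
  gripper: 66

```text
time: 29.45
eef_pos: [0.4694, -0.0024, 0.1793]
eef_rot: [0.707, 0.707, 0.0, 0.0]
wrist_force: [-0.5, 0.4, 0.3]
grip_width: 0.0658
finger_force: 0.0
```

Request:
apply_moves:
  targets:
    - [[0,0,0,0],[0,0,0,0],[0,0,0,0],[0,0,0,0],[0,0,0,0],[0,0,0,0],[0,0,0,0],[0,0,0,0]]

```text
time: 30.25
eef_pos: [0.4694, -0.0024, 0.1793]
eef_rot: [0.707, 0.707, 0.0, 0.0]
wrist_force: [-0.0, 0.0, 0.2]
grip_width: 0.0656
finger_force: 0.0
```

```bash
cat > chk.py <<'E'
from h import *
p=cam('wrist'); save(p,'w6.png'); W=cloud(p)
for c,z0,z1 in[((.624,-.081),.1,.12),((.637,.04),.1,.12),((.578,-.015),.085,.12)]:
    q=pts(W,c,.04,z0,z1); print(len(q), ((q.min(0)+q.max(0))/2).round(4) if len(q) else 0)
q=pts(W,(.47,-.002),.03,.085,.1); print(len(q))
if len(q): print(cv2.minAreaRect((q[:,:2]*1000).astype(np.float32)),q[:,2].max())
p=cam('top'); W=cloud(p)
m=cut_out(p,'serving_tray')[0]['mask']; q=W[m]; q=q[~np.isnan(q[:,0])]
print(cv2.minAreaRect((q[:,:2]*1000).astype(np.float32)), cut_out(p,'serving_tray')[0]['conf'])
E
python3 chk.py; python3 -c "
from h import *
print(mv((.624,-.081,.16),0))"
```

```text
954 [ 0.6243 -0.079   0.1044]
1704 [0.6368 0.0421 0.1045]
434 [ 0.5778 -0.0156  0.089 ]
1063
((470.2815856933594, -3.83689022064209), (12.578615188598633, 47.67767333984375), 81.50334167480469) 0.09575783814935157
((517.1439819335938, -344.25823974609375), (268.0693054199219, 254.55970764160156), 87.00048065185547) 0.75
(array([-78.5, 154.7,  19.3]), np.float64(-0.0), 'tool y yaw', np.float64(-0.0))
```

The knob is back to within 0.03 rad and everything is still on the deck. Now sorting, starting with cup 1.

Request:
apply_moves:
  targets:
    - [[-15,30,0,0],[-35,70,0,0],[-55,110,0,0],[-72,145,0,0],[-78,155,10,0],[-78,155,30,0],[-78,155,45,0],[-78,155,45,0],[-78,155,45,0],[-78,155,45,0]]

```text
time: 31.45
eef_pos: [0.6248, -0.0805, 0.1356]
eef_rot: [0.707, 0.707, 0.0, 0.001]
wrist_force: [-0.3, -0.2, 1.1]
grip_width: 0.066
finger_force: 0.0
```

```bash
python3 -c "
from h import *
print(mv((.624,-.081,.075),0))"
```

```text
(array([-0.4, -0.9, 60.6]), np.float64(-0.0), 'tool y yaw', np.float64(-0.0))
```

Request:
apply_moves:
  targets:
    - [[0,0,30,0],[0,-1,52,0],[0,-1,60,0],[0,-1,60,0],[0,-1,60,0],[0,-1,60,0]]

```text
time: 32.05
eef_pos: [0.6246, -0.0809, 0.0763]
eef_rot: [0.707, 0.707, 0.001, 0.001]
wrist_force: [0.4, -0.4, -0.4]
grip_width: 0.0659
finger_force: 0.0
```

Request:
apply_moves:
  targets:
    - [[0,0,0,0],[0,0,0,0],[0,0,0,0],[0,0,0,0],[0,0,0,0],[0,0,0,0],[0,0,0,0]]
  gripper: 30

```text
time: 32.75
eef_pos: [0.6242, -0.0808, 0.0756]
eef_rot: [0.707, 0.707, 0.0, 0.001]
wrist_force: [-0.6, 0.0, 5.9]
grip_width: 0.0438
finger_force: 35.7
```

Request:
apply_moves:
  targets:
    - [[0,0,-20,0],[0,-3,-55,0],[0,-10,-90,0],[-20,-20,-105,0],[-60,-30,-105,0],[-100,-40,-105,0],[-140,-50,-105,0],[-180,-54,-105,0],[-220,-54,-105,0],[-260,-54,-105,0],[-295,-54,-105,0],[-314,-54,-105,0]]

```text
time: 33.95
eef_pos: [0.568, -0.3973, 0.1784]
eef_rot: [0.708, 0.706, -0.0, -0.0]
wrist_force: [0.4, 0.2, -0.0]
grip_width: 0.0435
finger_force: 36.0
```

Request:
apply_moves:
  targets:
    - [[0,0,25,0],[0,0,60,0],[0,0,95,0],[0,0,105,0],[0,0,105,0],[0,0,105,0]]

```text
time: 34.55
eef_pos: [0.5699, -0.3952, 0.0761]
eef_rot: [0.707, 0.707, 0.0, 0.001]
wrist_force: [0.4, -0.4, -0.4]
grip_width: 0.0438
finger_force: 36.1
```

```bash
python3 -c "
from h import *
print(mv((.57,-.395,.0245),0),sensors.get_obs()['joint_positions'])"
```

```text
(array([ 0.3,  0.1, 51.6]), np.float64(-0.0), 'tool y yaw', np.float64(-0.0)) [-7.80120785e-01  5.97990403e-01  1.34945704e+00 -6.11013459e-06
  1.19163136e+00 -7.79376649e-01]
```

Request:
apply_moves:
  targets:
    - [[0,0,25,0],[0,0,40,0],[0,0,47,0],[0,0,50,0],[0,0,50,0],[0,0,50,0],[0,0,50,0]]

```text
time: 35.25
eef_pos: [0.5696, -0.395, 0.0257]
eef_rot: [0.707, 0.707, 0.0, 0.001]
wrist_force: [-0.3, 1.0, 4.3]
grip_width: 0.044
finger_force: 36.5
```

Request:
apply_moves:
  targets:
    - [[0,0,0,0],[0,0,0,0],[0,0,0,0],[0,0,0,0],[0,0,0,0]]
  gripper: 66

```text
time: 35.75
eef_pos: [0.569, -0.3944, 0.0241]
eef_rot: [0.707, 0.707, -0.0, -0.0]
wrist_force: [0.3, -0.0, 0.2]
grip_width: 0.0661
finger_force: 0.0
```

Request:
apply_moves:
  targets:
    - [[0,0,-15,0],[0,0,-50,0],[0,0,-100,0],[0,0,-150,0],[0,0,-155,0],[0,0,-155,0]]

```text
time: 36.35
eef_pos: [0.5703, -0.3957, 0.1836]
eef_rot: [0.707, 0.707, 0.0, 0.003]
wrist_force: [-0.8, 0.1, 0.1]
grip_width: 0.0659
finger_force: 0.0
```

```bash
python3 -c "
from h import *
p=cam('wrist'); W=cloud(p); q=pts(W,(.57,-.395),.05,.045,.075); print(len(q), (q.min(0)+q.max(0))/2,q.min(0),q.max(0))
p=cam('top'); W=cloud(p)
for c,z0,z1 in[((.637,.04),.1,.12),((.578,-.015),.085,.12)]:
    q=pts(W,c,.04,z0,z1); print(len(q), ((q.min(0)+q.max(0))/2).round(4) if len(q) else 0)
print(mv((.637,.042,.18),0))"
```

```text
771 [ 0.56994578 -0.39501933  0.05212036] [ 0.54860346 -0.41648693  0.0450228 ] [ 0.59128811 -0.37355172  0.05921791]
21 [0.6241 0.0114 0.1064]
63 [ 0.5926 -0.0057  0.0993]
(array([436. ,  68.2,  -1.2]), np.float64(-0.0), 'tool y yaw', np.float64(-0.0))
```

Cup 2 seems to have been knocked aside. I'll go back to the deck viewpoint and look.

Request:
apply_moves:
  targets:
    - [[35,-5,0,0],[75,-15,0,0],[115,-25,0,0],[155,-35,0,0],[195,-45,0,0],[235,-55,0,0],[275,-65,0,0],[315,-75,0,0],[350,-80,0,0],[375,-80,0,0],[375,-80,0,0],[375,-80,0,0]]

```text
time: 37.65
eef_pos: [0.4883, -0.019, 0.1777]
eef_rot: [0.707, 0.707, -0.001, -0.001]
wrist_force: [0.6, 0.5, 0.3]
grip_width: 0.0661
finger_force: 0.0
```

Run:
```python
from h import *
p=cam('wrist'); save(p,'w7.png'); W=cloud(p)
q=pts(W,(.62,-.02),.12,.1,.12); print(len(q), ((q.min(0)+q.max(0))/2).round(4),q.min(0),q.max(0))
q=pts(W,(.578,-.015),.04,.085,.095); print(len(q), ((q.min(0)+q.max(0))/2).round(4),q.min(0),q.max(0))
```

```text
1441 [0.6223 0.0021 0.1047] [ 0.60047954 -0.01937737  0.1000307 ] [0.64408094 0.02367584 0.10929082]
679 [ 0.5934 -0.0045  0.09  ] [ 0.56960224 -0.0239403   0.08500196] [0.61723582 0.01486524 0.09498046]
```

View pics/w7.png

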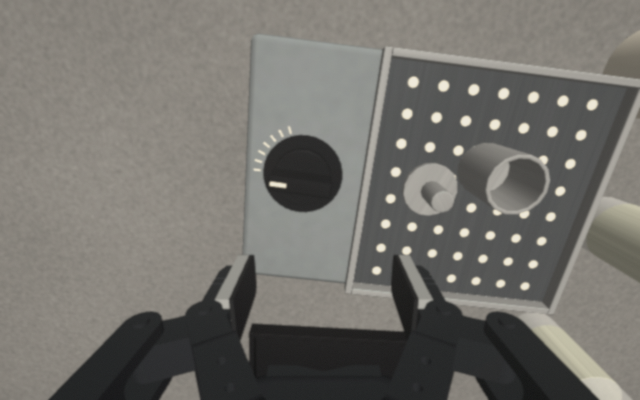

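Cup 2 has been shifted to (517,184) in the picture, upright at about (.622,.002). It is nearly touching the lid, so I'll grasp it crosswise to the line joining them.

```bash
python3 -c "
from h import *
print(mv((.622,.002,.12),-69))"
```

```text
(array([ 21.8, 133.5,  57.7]), np.float64(69.0), 'tool y yaw', np.float64(-0.0))
```

Request:
apply_moves:
  targets:
    - [[3,15,0,8],[6,35,0,16],[9,55,0,24],[12,75,0,32],[15,95,0,40],[18,115,0,48],[22,130,0,56],[22,133,0,64],[22,133,15,69],[22,133,38,69],[22,133,38,69],[22,133,38,69]]

```text
time: 38.9
eef_pos: [0.6219, 0.0015, 0.1406]
eef_rot: [0.983, 0.181, -0.001, -0.0]
wrist_force: [-0.3, -0.2, 0.5]
grip_width: 0.0662
finger_force: 0.0
```

```bash
python3 -c "
from h import *
print(mv((.622,.002,.077),-69))
p=cam('wrist'); W=cloud(p); q=pts(W,(.622,.002),.04,.1,.12); print(len(q), (q.min(0)+q.max(0))/2,q.min(0),q.max(0))"
```

```text
(array([ 0.4, -0.4, 63.6]), np.float64(-0.1), 'tool y yaw', np.float64(-69.1))
1483 [0.62277183 0.00181472 0.1044439 ] [ 0.60102173 -0.01966793  0.10000076] [0.64452193 0.02329737 0.10888703]
```

Request:
apply_moves:
  targets:
    - [[0,0,30,0],[0,0,53,0],[0,0,62,0],[0,0,63,0],[0,0,63,0],[0,0,63,0]]

```text
time: 39.55
eef_pos: [0.6237, 0.0022, 0.0802]
eef_rot: [0.983, 0.182, 0.001, 0.001]
wrist_force: [0.4, 0.4, -0.3]
grip_width: 0.066
finger_force: 0.0
```

Request:
apply_moves:
  targets:
    - [[0,0,0,0],[0,0,0,0],[0,0,0,0],[0,0,0,0],[0,0,0,0],[0,0,0,0],[0,0,0,0]]
  gripper: 30

```text
time: 40.25
eef_pos: [0.6234, 0.0022, 0.0797]
eef_rot: [0.983, 0.182, 0.001, 0.0]
wrist_force: [-0.7, -1.1, 5.3]
grip_width: 0.0431
finger_force: 36.1
```

Request:
apply_moves:
  targets:
    - [[0,0,-20,0],[0,0,-55,0],[0,0,-90,0],[0,0,-105,0],[0,0,-105,0],[0,0,-105,0]]

```text
time: 40.85
eef_pos: [0.6215, 0.0027, 0.1815]
eef_rot: [0.983, 0.182, -0.001, -0.0]
wrist_force: [-0.4, -0.2, -2.5]
grip_width: 0.0434
finger_force: 35.9
```

```bash
python3 -c "
from h import *
print(mv((.45,-.39,.18),0),sensors.get_obs()['joint_positions'])"
```

```text
(array([-300.5,  305.4,    1.7]), np.float64(-69.1), 'tool y yaw', np.float64(-69.1)) [-1.89882264e-01  3.17667252e-01  1.50898744e+00  2.58716793e-05
  1.31742931e+00  1.01529295e+00]
```

Request:
apply_moves:
  targets:
    - [[-15,15,0,-8],[-42,42,0,-16],[-70,71,0,-24],[-100,101,0,-32],[-130,132,0,-40],[-160,162,0,-48],[-190,193,0,-56],[-220,223,0,-64],[-250,254,0,-69],[-278,283,0,-69],[-298,303,0,-69],[-300,305,0,-69]]

```text
time: 42.05
eef_pos: [0.4486, -0.3915, 0.1803]
eef_rot: [0.709, 0.705, -0.0, -0.002]
wrist_force: [0.9, 0.9, -1.6]
grip_width: 0.0432
finger_force: 36.0
```

Request:
apply_moves:
  targets:
    - [[0,0,25,0],[0,0,60,0],[0,0,90,0],[0,0,100,0],[0,0,100,0],[0,0,100,0]]

```text
time: 42.65
eef_pos: [0.4518, -0.3897, 0.0841]
eef_rot: [0.707, 0.707, -0.0, 0.0]
wrist_force: [0.0, -0.1, -0.4]
grip_width: 0.0433
finger_force: 36.0
```

```bash
python3 -c "
from h import *
print(mv((.45,-.39,.0300),0))"
```

```text
(array([-0.2, -1.8, 54.1]), np.float64(-0.0), 'tool y yaw', np.float64(-0.0))
```

Request:
apply_moves:
  targets:
    - [[0,-1,25,0],[0,-2,42,0],[0,-2,50,0],[0,-2,53,0],[0,-2,53,0],[0,-2,53,0],[0,-2,53,0]]

```text
time: 43.35
eef_pos: [0.4498, -0.3903, 0.0314]
eef_rot: [0.707, 0.707, -0.0, 0.001]
wrist_force: [-0.2, -0.1, -1.6]
grip_width: 0.043
finger_force: 36.0
```

Request:
apply_moves:
  targets:
    - [[0,0,0,0],[0,0,0,0],[0,0,0,0],[0,0,0,0],[0,0,0,0]]
  gripper: 66

```text
time: 43.85
eef_pos: [0.4493, -0.3896, 0.0303]
eef_rot: [0.707, 0.707, -0.0, 0.0]
wrist_force: [1.5, 0.5, 0.3]
grip_width: 0.0661
finger_force: 0.0
```

Request:
apply_moves:
  targets:
    - [[0,0,-15,0],[0,0,-50,0],[0,0,-100,0],[0,0,-150,0],[0,0,-150,0],[0,0,-150,0]]

```text
time: 44.45
eef_pos: [0.4501, -0.3906, 0.1832]
eef_rot: [0.707, 0.707, -0.0, 0.002]
wrist_force: [-0.3, 0.4, -0.5]
grip_width: 0.066
finger_force: 0.0
```

```bash
python3 -c "
from h import *
p=cam('wrist'); W=cloud(p); q=pts(W,(.45,-.39),.05,.045,.075); print(len(q), (q.min(0)+q.max(0))/2,q.min(0),q.max(0))
p=cam('top'); W=cloud(p)
q=pts(W,(.578,-.015),.06,.075,.12); print(len(q), ((q.min(0)+q.max(0))/2).round(4) if len(q) else 0)
print(mv((.578,-.015,.14),0))"
```

```text
770 [ 0.4501175  -0.39097018  0.05204425] [ 0.42874896 -0.41255306  0.04502724] [ 0.47148605 -0.3693873   0.05906126]
36 [ 0.5772 -0.017   0.0872]
(array([373.9, 129. ,  39.8]), np.float64(-0.0), 'tool y yaw', np.float64(-0.0))
```

Now the lid.

Request:
apply_moves:
  targets:
    - [[25,8,0,0],[62,21,0,0],[102,35,0,0],[142,49,0,0],[182,63,0,0],[222,77,0,0],[262,91,0,0],[302,105,0,0],[342,119,0,0],[367,127,10,0],[374,129,30,0],[374,129,40,0]]
  gripper: 45

```text
time: 45.75
eef_pos: [0.5765, -0.0139, 0.1366]
eef_rot: [0.707, 0.708, -0.002, -0.003]
wrist_force: [-0.7, -0.5, -0.9]
grip_width: 0.0449
finger_force: 0.0
```

Request:
apply_moves:
  targets:
    - [[0,0,0,0],[0,0,0,0],[0,0,0,0]]

```text
time: 46.05
eef_pos: [0.5789, -0.0167, 0.1411]
eef_rot: [0.708, 0.706, 0.0, 0.001]
wrist_force: [-0.0, 0.1, -0.3]
grip_width: 0.0451
finger_force: 0.0
```

```bash
python3 -c "
from h import *
p=cam('wrist'); W=cloud(p); q=pts(W,(.578,-.015),.04,.082,.1); print(len(q), (q.min(0)+q.max(0))/2,q.min(0),q.max(0))
c=(q.min(0)+q.max(0))/2
print(mv((c[0],c[1],.0685),0))"
```

```text
612 [ 0.57829446 -0.01564554  0.08761438] [ 0.56965445 -0.02430031  0.0821068 ] [ 0.58693448 -0.00699077  0.09312196]
(array([ 1. , -0.9, 72.8]), np.float64(-0.1), 'tool y yaw', np.float64(-0.1))
```

Request:
apply_moves:
  targets:
    - [[1,-1,30,0],[1,-1,58,0],[1,-1,68,0],[1,-1,71,0],[1,-1,71,0],[1,-1,71,0]]

```text
time: 46.7
eef_pos: [0.5789, -0.0151, 0.071]
eef_rot: [0.707, 0.707, 0.001, 0.001]
wrist_force: [0.7, -0.1, 0.6]
grip_width: 0.045
finger_force: 0.0
```

Request:
apply_moves:
  targets:
    - [[0,0,0,0],[0,0,0,0],[0,0,0,0],[0,0,0,0],[0,0,0,0],[0,0,0,0],[0,0,0,0]]
  gripper: 8

```text
time: 47.4
eef_pos: [0.5784, -0.0149, 0.0705]
eef_rot: [0.707, 0.707, 0.0, 0.001]
wrist_force: [-0.5, 0.3, 5.9]
grip_width: 0.0165
finger_force: 34.3
```

Request:
apply_moves:
  targets:
    - [[0,0,-20,0],[0,0,-55,0],[0,0,-90,0],[0,0,-105,0],[0,0,-105,0],[0,0,-105,0]]

```text
time: 48.0
eef_pos: [0.5767, -0.0145, 0.1726]
eef_rot: [0.707, 0.707, -0.001, -0.001]
wrist_force: [-0.1, 0.4, -1.4]
grip_width: 0.0167
finger_force: 34.3
```

```bash
python3 -c "
from h import *
print(mv((.517,-.259,.18),0))"
```

```text
(array([-244.5,  -59.5,   -7.4]), np.float64(-0.1), 'tool y yaw', np.float64(-0.1))
```

Request:
apply_moves:
  targets:
    - [[-25,-6,0,0],[-62,-15,0,0],[-100,-25,0,0],[-140,-34,0,0],[-180,-44,0,0],[-220,-54,0,0],[-244,-60,10,0],[-244,-60,50,0],[-244,-60,85,0],[-244,-60,100,0],[-244,-60,100,0],[-244,-60,100,0]]

```text
time: 49.2
eef_pos: [0.5177, -0.2586, 0.0746]
eef_rot: [0.707, 0.707, -0.0, 0.0]
wrist_force: [0.5, -0.9, -0.6]
grip_width: 0.0166
finger_force: 34.3
```

```bash
python3 -c "
from h import *
print(mv((.517,-.259,.0205),0))
p=cam('top'); W=cloud(p)
q=pts(W,(.517,-.3),.12,.014,.024); q=q[(q[:,0]<.46)|(q[:,0]>.58)]
h,e=np.histogram(q[:,1],bins=np.arange(-.42,-.18,.01)); print(list(zip(e.round(2),h)))"
```

```text
(array([-0.4, -0.7, 54.1]), np.float64(-0.0), 'tool y yaw', np.float64(-0.0))
[(np.float64(-0.42), np.int64(0)), (np.float64(-0.41), np.int64(0)), (np.float64(-0.4), np.int64(0)), (np.float64(-0.39), np.int64(0)), (np.float64(-0.38), np.int64(7)), (np.float64(-0.37), np.int64(0)), (np.float64(-0.36), np.int64(0)), (np.float64(-0.35), np.int64(0)), (np.float64(-0.34), np.int64(0)), (np.float64(-0.33), np.int64(0)), (np.float64(-0.32), np.int64(2)), (np.float64(-0.31), np.int64(23)), (np.float64(-0.3), np.int64(0)), (np.float64(-0.29), np.int64(0)), (np.float64(-0.28), np.int64(0)), (np.float64(-0.27), np.int64(0)), (np.float64(-0.26), np.int64(0)), (np.float64(-0.25), np.int64(0)), (np.float64(-0.24), np.int64(0)), (np.float64(-0.23), np.int64(9)), (np.float64(-0.22), np.int64(13)), (np.float64(-0.21), np.int64(7)), (np.float64(-0.2), np.int64(0))]
```

The divider is at y≈-0.305 and the rim at ≈-0.217, so -0.26 is the middle of the narrow compartment.

Request:
apply_moves:
  targets:
    - [[-1,-1,25,0],[-1,-1,42,0],[-1,-1,50,0],[-1,-1,53,0],[-1,-1,53,0],[-1,-1,53,0],[-1,-1,53,0]]

```text
time: 49.95
eef_pos: [0.5171, -0.2602, 0.0224]
eef_rot: [0.707, 0.707, 0.0, 0.001]
wrist_force: [0.3, -0.1, -0.6]
grip_width: 0.0167
finger_force: 34.3
```

Request:
apply_moves:
  targets:
    - [[0,0,0,0],[0,0,0,0],[0,0,0,0],[0,0,0,0],[0,0,0,0]]
  gripper: 45

```text
time: 50.45
eef_pos: [0.5164, -0.2597, 0.0213]
eef_rot: [0.707, 0.707, -0.0, -0.0]
wrist_force: [-0.4, -0.2, 0.7]
grip_width: 0.0452
finger_force: 0.0
```

Request:
apply_moves:
  targets:
    - [[0,0,-15,0],[0,0,-50,0],[0,0,-100,0],[0,0,-150,0],[-20,-30,-190,0],[-30,-60,-200,0],[-30,-60,-200,0],[-30,-60,-200,0]]

```text
time: 51.25
eef_pos: [0.4563, -0.2899, 0.2225]
eef_rot: [0.708, 0.706, 0.0, 0.001]
wrist_force: [0.9, 0.3, -0.3]
grip_width: 0.045
finger_force: 0.0
```

```bash
python3 -c "
from h import *
p=cam('wrist'); save(p,'w9.png'); W=cloud(p)
for c,z0,z1 in[((.57,-.395),.05,.07),((.45,-.39),.05,.07),((.517,-.259),.036,.05)]:
    q=pts(W,c,.06,z0,z1); print(len(q), ((q.min(0)+q.max(0))/2).round(4) if len(q) else 0)
p=cam('side'); save(p,'s9.png')"
```

```text
536 [ 0.5696 -0.3948  0.0544]
486 [ 0.4502 -0.3907  0.0544]
246 [ 0.517  -0.2611  0.0399]
```

View pics/w9.png

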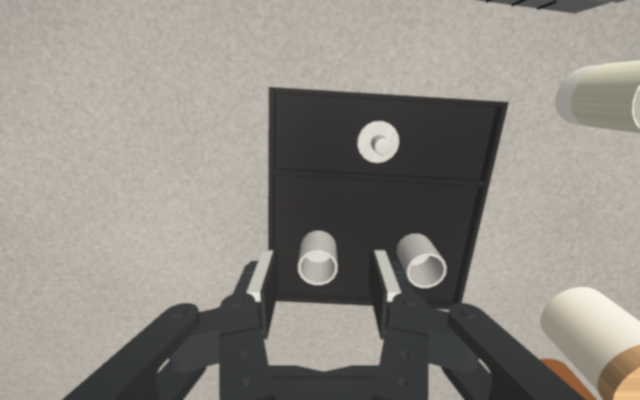

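View pics/s9.png

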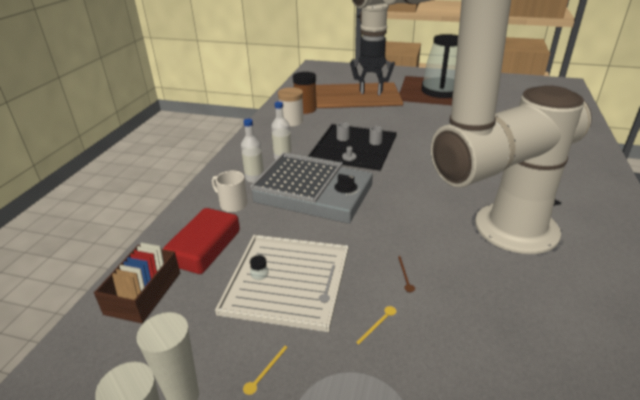

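The cups at (318,260) and (423,262) stand upright in the large compartment, and the lid at (380,142) lies knob up in the narrow one. The jar, spoon, bottles and mug are where they were and the dryer is empty, so I'm handing in.

```bash
python3 -c "
from h import *
print(robot.hand_in())"
```

```text
the job is handed in; nothing more can be done
None
```

The job is handed in: the two cups are upright in the large compartment and the one lid lies knob up in the narrow one, after all three stood on the deck while the timer was turned to its stop and sprang back. The hand-in returned no verdict.

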